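Clip the fresh air-dryer cartridge into the press's air plate

ROBOT

A 6-joint arm with a two-finger parallel gripper is mounted at the origin on the work surface. World frame = base frame: x ahead of the robot, y to its left, z up, the work surface at z = 0. Lengths are in m, angles in rad, forces in N, time in s.
With the tool pointing down it reaches from about 0.425 to 0.95 m from the base axis. Payload 3.5 kg.
Tool frame: the origin (TCP) lies at the very end of the fingers, on their centre line; the grasp point (between the pads) lies 19 mm behind it; z points along the fingers, y is the line along which they close (so a half turn about z gives the same grasp; the last joint's range is limited). The gripper opens to 85 mm and grips with 20 to 120 N. Pads are 22 mm wide; open, the fingers measure 114 mm over their backs; the gripper's body (76 mm by 85 mm) begins 54 mm behind the grasp point. The pads swing forward as they close: fully open they stand 13 mm farther back than shut.
Start: joints at [-1.268, 0.286, 1.577, -0, 1.279, -0.15], TCP at [0.295, -0.607, 0.231] pointing down, gripper open.
Joint ranges: [-2.77, 2.77], [-0.9, 2.22], [0.21, 2.48], [-1.53, 4.67], [0.24, 2.81], [-2.84, 2.84]. Speed limits (rad/s): [2.79, 2.79, 3.14, 3.14, 3.14, 3.14].

INTERFACE

Orientations are given as a unit quaternion [x, y, z, w].
In Python, from plant import ctrl, optics, sign_off gives the robot as it stands.
- The arm moves only by the shell command python3 -m creep 'ROWS' [FORCE]. ROWS is JSON, a list of rows, each an object of numbers: "x", "y", "z": the shift along the tool's x, y, z in mm; "rx", "ry", "rz": the turn, a rotation vector about the tool's x, y, z in degrees; "grip": the opening, from 0 (shut) to 1 (fully open). In form: [{"x": .., "y": .., "z": .., "rx": .., "ry": .., "rz": .., "grip": ..}, ...]. A call has exactly 10 rows; each row shifts and turns the commanded pose from where the row before left it, along the tool's axes as they then stand; what a row does not reach is not made up. A row lasts 1/12 s, in which the tool goes at most 41.7 mm and 7.16 degrees, less where a joint would pass 70% of its speed; a pose out of reach is approached as far as the arm can. A call with a gripper value outside its range is refused whole. The fingers move at their own pace and stop on an object; FORCE is the grip in N (left out, the last holds). Time passes only in rows, so rows that do not move let the fingers close, or fill a call up. It gives the time, the measured TCP pose, the force, the opening and the grip force at its end, in the units of the state.
- ctrl.get_state(): the state, without advancing time (a new reading comes with each control period).
- optics.read_camera(name): name is "side" or "top"; returns a dict with "color" (480x640x3 uint8, blue, green, red), "K" (3x3 intrinsics, pixels), "R" (3x3) and "t" (3): a world point X has camera coordinates R X + t. Camera axes: x right, y down, z forward; pixel columns grow to the right and rows downward; lengths in m; the calibration is good to about 2 mm. A picture is of the moment at which its call begins. There is no depth.
- sign_off(): hands the job in; it is judged then, once.
The state is a dict: "time": time; "qpos": joint angles; "dq": joint speeds; "joint_efforts": joint torques, N m; "eef_pos": TCP position; "tcp_rot": TCP orientation; "contact_force": force on the tool from outside, world axes, zero at the start; "wrist_torque": the same for the moment, N m; "opening": opening from 0.0 (shut) to 1.0 (fully open); "finger_force": force on a finger pad.
Only numpy, scipy, OpenCV 4.12 (cv2) and the standard library are available. Lean on these libraries where they do the work, as an engineer would, in place of code of your own. Each camera call takes 0.05 s, during which the arm holds its last target. There are 200 camera calls.

TASK

Take the fresh (blue-banded) dryer cartridge from the grey rack and, brass nose towards the black air port, press it down sideways into the two spring clips on the gold plate until it snaps in fully; then slide it along the clips into the port until its nose has pushed the spring-loaded valve inside fully home and leave it there. Feel for the snap and the end stop and never force it: press with no more than about 30 N into the clips and no more than about 15 N against the valve. Leave the spent (red-banded) cartridge in the rack and do not disturb anything else on the bench.

Things in the scene. Friction and masses are not known exactly. Their poses are not given: they have to be found in the camera images.
- fresh_mid (a point): Fresh dryer cartridge: aluminium barrel 26 mm across, 160 mm long, two blue bands, black band at the tail; a brass nose 16 mm across, 34 mm long stands out of the front end (tip 114 mm from this point). 0.15 to 0.27 kg. Lies level in a rack lane, free underneath between the supports. Point: centre of the barrel, on its axis. x axis: along the barrel to the nose.
- spent_mid (a point): The spent cartridge, same shape with red bands, in the other lane of the rack, lanes 90 mm apart, parallel. Which lane is which varies. Point and axes as for the fresh one.
- rack: Fixed grey rack, 150 x 190 mm, two parallel lanes along its x axis at y = +45 and -45 mm, each of two V supports (14 mm long) at x = +58 and -58 mm; they hold a barrel with its axis 45 mm above the bench and reach no higher than that. Base slab 12 mm high. Origin: centre of its underside.
- airplate: Fixed gold plate 300 x 150 mm on rubber feet, top 30 mm above the bench, with the two spring clips and the air port on it. Its x axis runs along the clips towards the port. Origin: centre of its underside at bench height.
- clip_home (a point): Point on the axis of the two spring clips, midway between them, 75 mm above the bench; a seated barrel's axis runs through it. x axis: along the clips to the port; z up. 78 mm of free space between the clips, down to the plate. To go in with its nose clear of the port, the barrel's centre must be 20 to 24 mm behind this point (along -x). Once in, it slides with 4 to 10 N of friction.
- clip_front (a point): Centre of the clip nearer the port, 45 mm from clip_home, same axes. A clip is 12 mm long: two sprung steel jaws over a hard white V seat, mouth upwards, 20 mm between the lips, flared to 43 mm, top 19 mm above this point. The barrel first meets the lips with its axis 18 mm above it; pushing it into both clips at once takes about 7 to 15 N in all if pushed midway between them, then it snaps onto the seats.
- clip_rear (a point): Centre of the other, equal clip, 45 mm behind clip_home.
- port_mouth (a point): Centre of the mouth of the black air port (block 45 mm square, 40 mm deep, 21 mm square hole, white rim), 96 mm along x from clip_home, same axes. Inside is a red sprung valve face that the nose pushes; it is set differently on each plate: untouched it lies 3 to 23 mm inside the mouth, where exactly is not measured.
- valve (a joint): Travel of the sprung valve in the port: 0 untouched, 0.005 m pushed fully home against a hard end stop (spring under 1 N; the end stop is felt as a sharp rise). Clip friction keeps the cartridge there when it is let go.
- collar: Loose steel ring 32 mm across, 12 mm high, lying on the gold plate beside the clips. Origin: centre of its underside.
- bottle_pink: Perfume bottle with pink liquid, 64 mm across, 84 mm high, on the bench. Origin: centre of its underside.
- bottle_amber: Perfume bottle with amber liquid, same size.
- tape: Grey and yellow tape measure, 60 x 30 x 55 mm. Origin: centre of its underside.
- wrench: Steel wrench 150 mm long lying on the bench. Origin on its underside.
- disc: Black fixture disc 84 mm across, 16 mm high, on the bench. Origin: centre of its underside.
There are look-alikes about, which are no part of the job. Leave any orange look-alike of the part that bears fresh_mid alone.

How it is judged:
By the outcome, as a careful person would: the job done as asked, in the order asked, and still so for the second after the job is handed in, with the robot touching nothing.
It also fails if it takes over 45 s, if anything falls off the work surface, if the arm or the gripper's body presses on something with over 40 N, if the wrist force passes 120 N, or if a joint passes its speed limit or range.

## Working session

There is one attempt and no reset: what is moved stays moved. The work goes in short steps, Python scripts to look and compute and a shell command to move; the robot and the scene stay as the last step left them, time stands still between calls to the robot, and variables do not carry over. Pictures are saved under pics/ and viewed, at most 10 in all, crops included, and the job is handed in when it is done.

```bash
mkdir -p pics; ls; python3 - <<'E'
from plant import ctrl, optics
import cv2
for n in("top","side"):
    d=optics.read_camera(n); cv2.imwrite(f"pics/{n}0.png",d["color"])
    print(n,d["K"].tolist() if hasattr(d["K"],'tolist') else d["K"],d["R"],d["t"])
print(ctrl.get_state())
E
```

```text
pics
top [[525.2720865559019, 0.0, 315.9750631373443], [0.0, 525.2720865559019, 233.8470005514863], [0.0, 0.0, 1.0]] [[-0.01522861 -0.99987785  0.00351882]
 [-0.98543646  0.01441238 -0.16943217]
 [ 0.16936076 -0.00604779 -0.98553557]] [-0.00315889  0.52953291  1.032135  ]
side [[598.8619797558945, 0.0, 321.6224940683706], [0.0, 598.8619797558945, 234.41615332400283], [0.0, 0.0, 1.0]] [[-0.99290122 -0.11723736 -0.02006411]
 [-0.07242899  0.72976297 -0.67985296]
 [ 0.09434621 -0.67357361 -0.73307392]] [0.51289728 0.09019764 1.4599662 ]
{'time': 0.1, 'qpos': array([-1.26798595e+00,  2.87114081e-01,  1.57803066e+00, -1.87347134e-05,
        1.27856619e+00, -1.50007371e-01]), 'dq': array([-0.00110364, -0.00348238, -0.00400262, -0.00020306, -0.0005905 ,
        0.00071993]), 'joint_efforts': array([ 1.24854429e-03, -4.07293868e+01, -2.93698436e+01, -1.05855675e-04,
        3.45086271e-03, -7.13212870e-06]), 'eef_pos': array([ 0.29515461, -0.60639783,  0.23006078]), 'tcp_rot': array([ 9.74477656e-01,  2.24482016e-01, -8.97820218e-05, -1.05536116e-03]), 'contact_force': array([-1.02206721, -0.07229349,  0.34937481]), 'wrist_torque': array([-0.00723039,  0.00675726,  0.00464295]), 'finger_force': 0.0, 'opening': 1.0030627124128544}
```

View pics/top0.png

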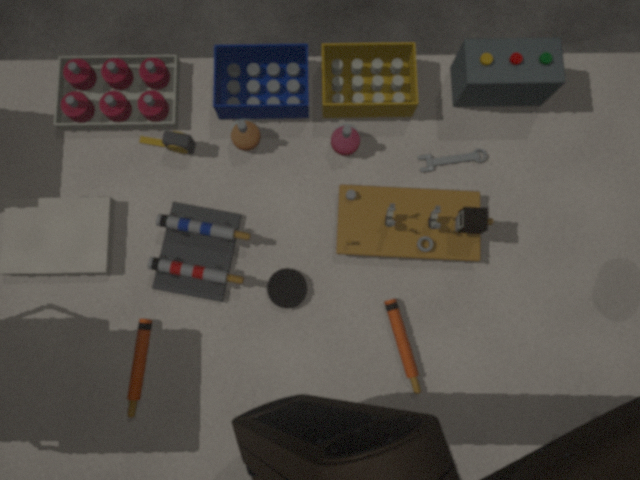

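View pics/side0.png

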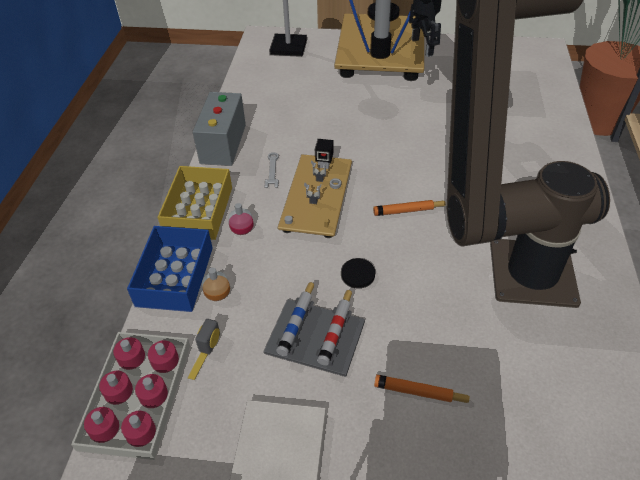

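Top view: the fresh (blue) cartridge has its tail at (160,220) and nose tip at (250,237). The clips are near (390,215) and (435,217), and the port is near (473,220). I'll zoom in for exact pixels.

```bash
python3 - <<'E'
import cv2,numpy as np
t=cv2.imread("pics/top0.png");s=cv2.imread("pics/side0.png")
def c(im,x,y,w,h,k):
    o=cv2.resize(cv2.convertScaleAbs(im[y:y+h,x:x+w],alpha=1.6),None,fx=k,fy=k,interpolation=cv2.INTER_CUBIC)
    for i in range(0,w,10): cv2.line(o,(i*k,0),(i*k,8 if i%50 else 16),(0,255,0),1)
    for i in range(0,h,10): cv2.line(o,(0,i*k),(8 if i%50 else 16,i*k),(0,255,0),1)
    return o
a=c(t,150,200,100,75,4);b=c(t,330,180,170,100,4)
a2=c(s,260,280,100,75,4); b2=c(s,270,130,100,75,4)
cv2.imwrite("pics/z1.png",np.vstack([np.hstack([a,a2]),np.hstack([b2,c(t,380,190,100,75,4)])]))
E
```

```text
(no output)
```

View pics/z1.png

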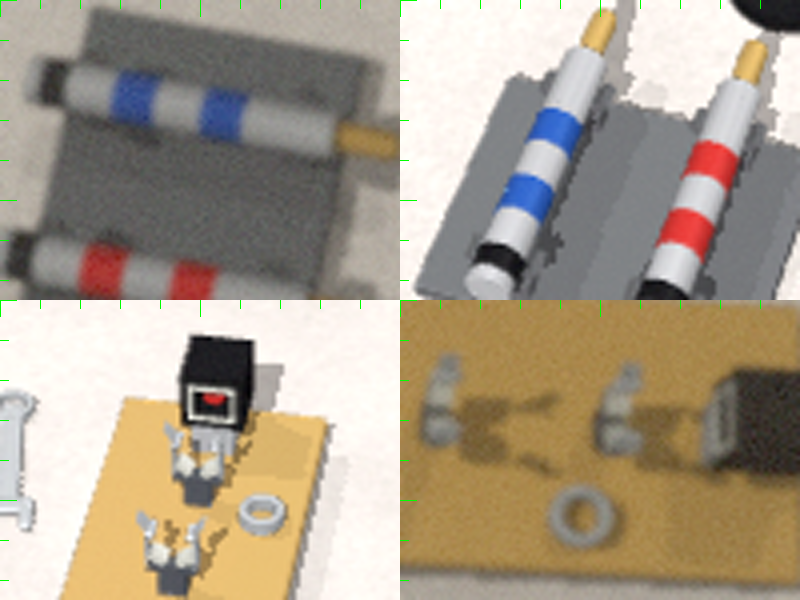

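The crops show the barrel ends, the jaw tips and the port rim. I'll fit poses from those pixels in both views.

```bash
cat > h.py <<'E'
import numpy as np, pickle, os
from scipy.optimize import least_squares
from scipy.spatial.transform import Rotation as Ro
from plant import ctrl, optics
if not os.path.exists('cal.pkl'):
    pickle.dump({n:{k:np.array(v) for k,v in optics.read_camera(n).items() if k in'KRt'} for n in('top','side')},open('cal.pkl','wb'))
C=pickle.load(open('cal.pkl','rb'))
def proj(n,X):
    c=C[n];p=(np.atleast_2d(X)@c['R'].T+c['t'])@c['K'].T
    return p[:,:2]/p[:,2:]
def fit(obs,p0):
    # obs: (cam, local xyz mm, pixel); p=x,y,yaw (m, rad)
    def w(p,l):
        l=np.array(l)/1000;c,s=np.cos(p[2]),np.sin(p[2])
        return np.array([p[0]+c*l[0]-s*l[1],p[1]+s*l[0]+c*l[1],l[2]])
    f=lambda p:np.concatenate([proj(n,w(p,l))[0]-u for n,l,u in obs])
    r=least_squares(f,p0,loss='soft_l1');print(np.round(r.x[:2]*1000,1),np.degrees(r.x[2]).round(2));print(np.round(f(r.x).reshape(-1,2),1).tolist());return r.x
E
python3 - <<'E'
from h import *
T=lambda x,y:np.array([380+(x-400)/4,190+(y-300)/4])
S=lambda x,y:np.array([270+x/4,130+(y-300)/4])
A=lambda x,y:np.array([150+x/4,200+y/4]); B=lambda x,y:np.array([260+(x-400)/4,280+y/4])
# cartridge: -y heading
fit([('top',(-80,0,45),A(30,79)),('top',(80,0,45),A(336,135)),('side',(-80,0,45),B(488,282)),('side',(80,0,45),B(594,57)),
 ('side',(114,0,45),B(607,14)),('top',(114,0,45),np.array([250.5,236.5]))],[.6,.2,-1.6])
fit([('top',(45,21.5,94),T(632,366)),('top',(45,-21.5,94),T(620,452)),('top',(-45,21.5,94),T(448,356)),('top',(-45,-21.5,94),T(440,445)),
 ('side',(45,21.5,94),S(167,425)),('side',(45,-21.5,94),S(223,434)),('side',(-45,21.5,94),S(142,515)),('side',(-45,-21.5,94),S(203,520)),
 ('top',(96,0,75),T(725,420)),('side',(96,0,75),S(212,406))],[.6,-.2,-1.6])
# plate yaw from corners
for n,q in(('top',[(341,184),(481,190),(481,262),(337,255)]),):
    fit([(n,l,np.array(u)) for l,u in zip([(-150,75,30),(150,75,30),(150,-75,30),(-150,-75,30)],q)],[.6,-.2,-1.6])
E
```

```text
[547.4 235.5] -101.58
[[0.4, 0.1], [-0.1, 0.4], [-0.1, 0.9], [-1.7, -0.5], [-0.1, -0.9], [-0.4, 0.7]]
[ 553.6 -203.8] -93.8
[[-1.3, 0.1], [1.5, 0.0], [-0.8, 0.3], [0.6, -0.6], [-0.4, -0.2], [1.3, -0.8], [-0.9, -0.4], [0.1, 0.1], [-1.4, 0.5], [-0.2, -1.2]]
[ 553.5 -207.7] -93.6
[[-1.4, 0.2], [0.5, 0.9], [0.9, -0.6], [-0.3, -0.5]]
```

```bash
python3 -m creep '[{"rz":-6.56},{"rz":-6.56},{"rz":-6.56},{"rz":-6.56},{"rz":-6.56},{"rz":-6.56},{"rz":-6.56},{"rz":-6.56},{"x":20,"y":2},{"x":35,"y":3}]'
python3 -m creep '[{"x":39,"y":3.5},{"x":39,"y":3.5},{"x":39,"y":3.5},{"x":39,"y":3.5},{"x":39,"y":3.5},{"x":39,"y":3.5},{"x":39,"y":3.5},{"x":39,"y":3.5},{"x":39,"y":3.5},{"x":39,"y":3.5}]'
python3 -m creep '[{"x":39,"y":3.5},{"x":39,"y":3.5},{"x":39,"y":3.5},{"x":39,"y":3.5},{"x":39,"y":3.5},{"x":39,"y":3.5},{"x":39,"y":3.5},{"x":39,"y":3.5},{"x":39,"y":3.5},{"x":30,"y":3}]'
```

```text
$[0]: bad value
$[0]: bad value
$[0]: bad value
```

Rows apparently need every key.

```bash
python3 -m creep '[{"x":0,"y":0,"z":0,"rx":0,"ry":0,"rz":-6.5,"grip":1},{"x":0,"y":0,"z":0,"rx":0,"ry":0,"rz":-6.5,"grip":1},{"x":0,"y":0,"z":0,"rx":0,"ry":0,"rz":-6.5,"grip":1},{"x":0,"y":0,"z":0,"rx":0,"ry":0,"rz":-6.5,"grip":1},{"x":0,"y":0,"z":0,"rx":0,"ry":0,"rz":-6.5,"grip":1},{"x":0,"y":0,"z":0,"rx":0,"ry":0,"rz":-6.5,"grip":1},{"x":0,"y":0,"z":0,"rx":0,"ry":0,"rz":-6.5,"grip":1},{"x":0,"y":0,"z":0,"rx":0,"ry":0,"rz":-7,"grip":1},{"x":20,"y":2,"z":0,"rx":0,"ry":0,"rz":0,"grip":1},{"x":35,"y":3,"z":0,"rx":0,"ry":0,"rz":0,"grip":1}]'
```

```text
time: 1.03
eef_pos: [0.3101, -0.5556, 0.2308]
tcp_rot: [0.776, 0.631, -0.0, 0.0]
contact_force: [0.6, 0.6, 0.5]
opening: 1.001
finger_force: 0.0
```

```bash
python3 -m creep '[{"x":40,"y":3.6,"z":0,"rx":0,"ry":0,"rz":0,"grip":1},{"x":40,"y":3.6,"z":0,"rx":0,"ry":0,"rz":0,"grip":1},{"x":40,"y":3.6,"z":0,"rx":0,"ry":0,"rz":0,"grip":1},{"x":40,"y":3.6,"z":0,"rx":0,"ry":0,"rz":0,"grip":1},{"x":40,"y":3.6,"z":0,"rx":0,"ry":0,"rz":0,"grip":1},{"x":40,"y":3.6,"z":0,"rx":0,"ry":0,"rz":0,"grip":1},{"x":40,"y":3.6,"z":0,"rx":0,"ry":0,"rz":0,"grip":1},{"x":40,"y":3.6,"z":0,"rx":0,"ry":0,"rz":0,"grip":1},{"x":40,"y":3.6,"z":0,"rx":0,"ry":0,"rz":0,"grip":1},{"x":40,"y":3.6,"z":0,"rx":0,"ry":0,"rz":0,"grip":1}]'
python3 -m creep '[{"x":40,"y":3.6,"z":0,"rx":0,"ry":0,"rz":0,"grip":1},{"x":40,"y":3.6,"z":0,"rx":0,"ry":0,"rz":0,"grip":1},{"x":40,"y":3.6,"z":0,"rx":0,"ry":0,"rz":0,"grip":1},{"x":40,"y":3.6,"z":0,"rx":0,"ry":0,"rz":0,"grip":1},{"x":40,"y":3.6,"z":0,"rx":0,"ry":0,"rz":0,"grip":1},{"x":40,"y":3.6,"z":0,"rx":0,"ry":0,"rz":0,"grip":1},{"x":40,"y":3.6,"z":0,"rx":0,"ry":0,"rz":0,"grip":1},{"x":30,"y":3.6,"z":0,"rx":0,"ry":0,"rz":0,"grip":1},{"x":10,"y":3.6,"z":0,"rx":0,"ry":0,"rz":0,"grip":1},{"x":0,"y":0,"z":0,"rx":0,"ry":0,"rz":0,"grip":1}]'
python3 - <<'E'
from h import *
s=ctrl.get_state();R=Ro.from_quat(s['tcp_rot']).as_matrix()
h=np.radians(-101.58);g=np.array([.5474,.2355])+.010*np.array([np.cos(h),np.sin(h)])
print(s['eef_pos'],R.T@(np.r_[g,.024]-s['eef_pos'])*1000,R[:,0],np.degrees(s['qpos']))
E
```

```text
time: 1.87
eef_pos: [0.4266, -0.1675, 0.2314]
tcp_rot: [0.775, 0.632, 0.0, 0.0]
contact_force: [1.1, -0.3, 0.3]
opening: 1.0
finger_force: 0.0
time: 2.7
eef_pos: [0.5228, 0.1395, 0.2311]
tcp_rot: [0.774, 0.634, -0.0, -0.0]
contact_force: [-0.3, -0.1, 0.2]
opening: 0.995
finger_force: 0.0
[0.52283361 0.13945331 0.23108056] [ 89.01307146   5.18893807 207.07515556] [ 1.96831598e-01  9.80437310e-01 -4.73001211e-05] [ 4.18742267e+00 -5.24507206e-01  1.09207118e+02  9.99115140e-04
  7.13309096e+01  1.55388434e+01]
```

```bash
python3 -m creep '[{"x":25,"y":1.5,"z":0,"rx":0,"ry":0,"rz":0,"grip":1},{"x":30,"y":1.7,"z":10,"rx":0,"ry":0,"rz":0,"grip":1},{"x":24,"y":1,"z":20,"rx":0,"ry":0,"rz":0,"grip":1},{"x":10,"y":1,"z":25,"rx":0,"ry":0,"rz":0,"grip":1},{"x":0,"y":0,"z":25,"rx":0,"ry":0,"rz":0,"grip":1},{"x":0,"y":0,"z":20,"rx":0,"ry":0,"rz":0,"grip":1},{"x":0,"y":0,"z":10,"rx":0,"ry":0,"rz":0,"grip":1},{"x":0,"y":0,"z":0,"rx":0,"ry":0,"rz":0,"grip":1},{"x":0,"y":0,"z":0,"rx":0,"ry":0,"rz":0,"grip":1},{"x":0,"y":0,"z":0,"rx":0,"ry":0,"rz":0,"grip":1}]'
cat >> h.py <<'E'
def togo(g,ang):
    s=ctrl.get_state();R=Ro.from_quat(s['tcp_rot']).as_matrix()
    a=np.degrees(np.arctan2(R[1,0],R[0,0]))
    print('t',round(s['time'],2),'xyz mm in tool',np.round(R.T@(np.array(g)-s['eef_pos'])*1000,1),'rz',round(a-ang,2),'tilt',np.round(R[2],4),'F',np.round(s['contact_force'],1))
def crop(n,x,y,w,h,k):
    import cv2
    im=optics.read_camera(n)['color']
    o=cv2.resize(cv2.convertScaleAbs(im[y:y+h,x:x+w],alpha=1.5),None,fx=k,fy=k,interpolation=cv2.INTER_CUBIC)
    for i in range(0,w,10): cv2.line(o,(i*k,0),(i*k,8 if i%50 else 16),(0,255,0),1)
    for i in range(0,h,10): cv2.line(o,(0,i*k),(8 if i%50 else 16,i*k),(0,255,0),1)
    return o
E
python3 - <<'E'
from h import *;import cv2
togo([.5454,.2257,.024],78.4)
cv2.imwrite('pics/a.png',np.hstack([crop('top',140,190,130,100,3),crop('side',240,250,130,100,3)]))
E
```

```text
time: 3.53
eef_pos: [0.5467, 0.2232, 0.1232]
tcp_rot: [0.775, 0.632, 0.001, 0.001]
contact_force: [0.8, 0.6, -0.4]
opening: 0.994
finger_force: 0.0
t 3.53 xyz mm in tool [ 2.1 -2.  99.2] rz -0.01 tilt [ 0.001   0.0027 -1.    ] F [ 0.8  0.6 -0.4]
```

View pics/a.png

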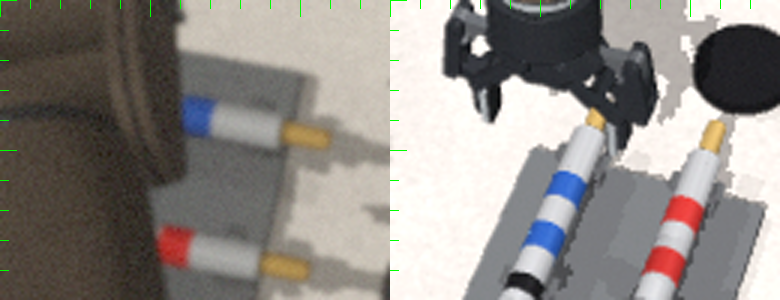

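The gripper is above the cartridge with its fingers either side of it: side view tips near (405,290) and (445,298). It looks aligned, so I'll descend.

```bash
python3 -m creep '[{"x":2,"y":-2,"z":5,"rx":0,"ry":0,"rz":0,"grip":1},{"x":0,"y":0,"z":15,"rx":0,"ry":0,"rz":0,"grip":1},{"x":0,"y":0,"z":20,"rx":0,"ry":0,"rz":0,"grip":1},{"x":0,"y":0,"z":20,"rx":0,"ry":0,"rz":0,"grip":1},{"x":0,"y":0,"z":16,"rx":0,"ry":0,"rz":0,"grip":1},{"x":0,"y":0,"z":12,"rx":0,"ry":0,"rz":0,"grip":1},{"x":0,"y":0,"z":8,"rx":0,"ry":0,"rz":0,"grip":1},{"x":0,"y":0,"z":3,"rx":0,"ry":0,"rz":0,"grip":1},{"x":0,"y":0,"z":0,"rx":0,"ry":0,"rz":0,"grip":1},{"x":0,"y":0,"z":0,"rx":0,"ry":0,"rz":0,"grip":1}]'
python3 -c "
from h import *
togo([.5454,.2257,.024],78.4)"
```

```text
time: 4.47
eef_pos: [0.5446, 0.2264, 0.0232]
tcp_rot: [0.775, 0.632, 0.001, 0.0]
contact_force: [0.2, -0.1, 0.2]
opening: 1.001
finger_force: 0.0
t 4.47 xyz mm in tool [-0.5  1.  -0.8] rz 0.05 tilt [ 6.0e-04  1.4e-03 -1.0e+00] F [ 0.2 -0.1  0.2]
```

```bash
python3 -m creep '[{"x":0,"y":0,"z":0,"rx":0,"ry":0,"rz":0,"grip":0.5},{"x":0,"y":0,"z":0,"rx":0,"ry":0,"rz":0,"grip":0.42},{"x":0,"y":0,"z":0,"rx":0,"ry":0,"rz":0,"grip":0.38},{"x":0,"y":0,"z":0,"rx":0,"ry":0,"rz":0,"grip":0.34},{"x":0,"y":0,"z":0,"rx":0,"ry":0,"rz":0,"grip":0.3},{"x":0,"y":0,"z":0,"rx":0,"ry":0,"rz":0,"grip":0.2},{"x":0,"y":0,"z":0,"rx":0,"ry":0,"rz":0,"grip":0.1},{"x":0,"y":0,"z":0,"rx":0,"ry":0,"rz":0,"grip":0},{"x":0,"y":0,"z":0,"rx":0,"ry":0,"rz":0,"grip":0},{"x":0,"y":0,"z":0,"rx":0,"ry":0,"rz":0,"grip":0}]' 60
python3 -c "
from h import *
togo([.5454,.2257,.024],78.4)
print(ctrl.get_state()['wrist_torque'])"
```

```text
time: 5.3
eef_pos: [0.5475, 0.2257, 0.0242]
tcp_rot: [0.775, 0.632, 0.003, 0.003]
contact_force: [4.1, -2.7, 0.5]
opening: 0.286
finger_force: 58.7
t 5.3 xyz mm in tool [-0.4 -2.   0.2] rz 0.07 tilt [ 0.0017  0.0084 -1.    ] F [ 4.1 -2.7  0.5]
[-0.37626356 -0.76823215  0.00187194]
```

```bash
python3 -m creep '[{"x":0,"y":0,"z":-3,"rx":0,"ry":0,"rz":0,"grip":0},{"x":0,"y":0,"z":-6,"rx":0,"ry":0,"rz":0,"grip":0},{"x":0,"y":0,"z":-12,"rx":0,"ry":0,"rz":0,"grip":0},{"x":0,"y":0,"z":-18,"rx":0,"ry":0,"rz":0,"grip":0},{"x":0,"y":0,"z":-20,"rx":0,"ry":0,"rz":0,"grip":0},{"x":0,"y":0,"z":-18,"rx":0,"ry":0,"rz":0,"grip":0},{"x":0,"y":0,"z":-12,"rx":0,"ry":0,"rz":0,"grip":0},{"x":0,"y":0,"z":-6,"rx":0,"ry":0,"rz":0,"grip":0},{"x":0,"y":0,"z":-3,"rx":0,"ry":0,"rz":0,"grip":0},{"x":0,"y":0,"z":0,"rx":0,"ry":0,"rz":0,"grip":0}]'
python3 -c "
from h import *
# hover: grip 10mm ahead of centre, centre 22 behind home
h=np.radians(-93.75);u=np.array([np.cos(h),np.sin(h)]);H=np.array([.5536,-.2038])
print(H-.012*u)
togo(np.r_[H-.012*u,.125],86.25)"
```

```text
time: 6.13
eef_pos: [0.5437, 0.2262, 0.1206]
tcp_rot: [0.775, 0.632, 0.0, -0.0]
contact_force: [-0.1, -0.2, -1.8]
opening: 0.283
finger_force: 59.0
[ 0.55438484 -0.19182569]
t 6.13 xyz mm in tool [-407.4   94.2   -4.5] rz -7.8 tilt [ 1.e-04 -0.e+00 -1.e+00] F [-0.1 -0.2 -1.8]
```

```bash
python3 -m creep '[{"x":-15,"y":3.5,"z":-1,"rx":0,"ry":0,"rz":0,"grip":0},{"x":-35,"y":8,"z":-1,"rx":0,"ry":0,"rz":0,"grip":0},{"x":-35,"y":8,"z":-1,"rx":0,"ry":0,"rz":0,"grip":0},{"x":-35,"y":8,"z":-1,"rx":0,"ry":0,"rz":0,"grip":0},{"x":-35,"y":8,"z":0,"rx":0,"ry":0,"rz":0,"grip":0},{"x":-35,"y":8,"z":0,"rx":0,"ry":0,"rz":0,"grip":0},{"x":-35,"y":8,"z":0,"rx":0,"ry":0,"rz":0,"grip":0},{"x":-35,"y":8,"z":0,"rx":0,"ry":0,"rz":0,"grip":0},{"x":-35,"y":8,"z":0,"rx":0,"ry":0,"rz":0,"grip":0},{"x":-35,"y":8,"z":0,"rx":0,"ry":0,"rz":0,"grip":0}]'
python3 -m creep '[{"x":-35,"y":8,"z":0,"rx":0,"ry":0,"rz":0,"grip":0},{"x":-25,"y":6,"z":0,"rx":0,"ry":0,"rz":0,"grip":0},{"x":-12,"y":4,"z":0,"rx":0,"ry":0,"rz":0,"grip":0},{"x":-5,"y":0,"z":0,"rx":0,"ry":0,"rz":-1,"grip":0},{"x":0,"y":0,"z":0,"rx":0,"ry":0,"rz":-2.5,"grip":0},{"x":0,"y":0,"z":0,"rx":0,"ry":0,"rz":-2.8,"grip":0},{"x":0,"y":0,"z":0,"rx":0,"ry":0,"rz":-1.5,"grip":0},{"x":0,"y":0,"z":0,"rx":0,"ry":0,"rz":0,"grip":0},{"x":0,"y":0,"z":0,"rx":0,"ry":0,"rz":0,"grip":0},{"x":0,"y":0,"z":0,"rx":0,"ry":0,"rz":0,"grip":0}]'
python3 - <<'E'
from h import *;import cv2
togo([.5544,-.1918,.125],86.25)
cv2.imwrite('pics/b.png',np.vstack([np.hstack([crop('top',330,180,100,75,4),crop('top',400,180,100,75,4)]),np.hstack([crop('side',270,130,100,75,4),crop('side',270,160,100,75,4)])]))
E
```

```text
time: 6.97
eef_pos: [0.5504, -0.1136, 0.1227]
tcp_rot: [0.775, 0.632, -0.001, -0.001]
contact_force: [0.8, 0.2, -1.7]
opening: 0.285
finger_force: 59.0
time: 7.8
eef_pos: [0.5536, -0.1907, 0.1236]
tcp_rot: [0.73, 0.684, -0.0, -0.001]
contact_force: [0.0, -0.1, -1.8]
opening: 0.286
finger_force: 59.0
t 7.8 xyz mm in tool [-1.1  0.9 -1.4] rz -0.01 tilt [ 8.0e-04 -1.3e-03 -1.0e+00] F [ 0.  -0.1 -1.8]
```

View pics/b.png

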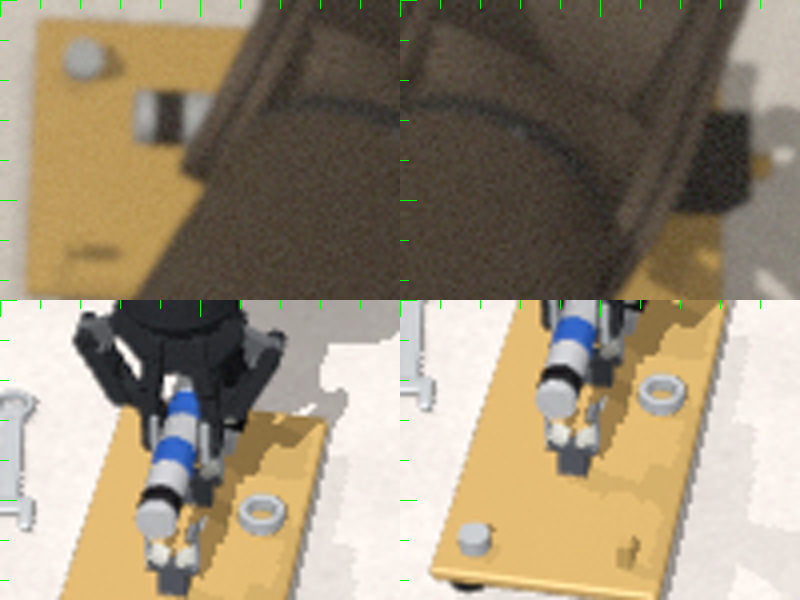

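The tail face centre is at (309.2,184.5) in the side view, and the tail edge is at (363.2,209.2) in the top view. I'll solve for the barrel pose from these and compare it with the TCP to find the camera bias.

```bash
python3 - <<'E'
from h import *
obs=[('top',np.array([363.2,209.2])),('side',np.array([309.2,184.5]))]
f=lambda X:np.concatenate([proj(n,X)[0]-u for n,u in obs])
r=least_squares(f,[.55,-.1,.14]);print('tail vision',r.x*1000,f(r.x))
s=ctrl.get_state();R=Ro.from_quat(s['tcp_rot']).as_matrix()
for d in(85,90,95):
    P=s['eef_pos']+R@np.array([d,0,-20.8])/1000;print(d,'by TCP',P*1000,f(P))
E
```

```text
tail vision [556.84839188 -99.39272772 147.35129594] [-0.00610359  0.24886592 -0.31723164 -0.08073577]
85 by TCP [ 559.49900794 -106.34406968  145.03484854] [ 3.54299413 -0.91994122 -0.97737613 -1.35150852]
90 by TCP [ 559.82688528 -101.35483166  145.03545077] [ 0.87774471 -1.05335926 -1.37736698  0.00144141]
95 by TCP [560.15476263 -96.36559363 145.036053  ] [-1.78737065 -1.18677058 -1.77916839  1.36051542]
```

Vision reads about 3 mm low in x compared with the TCP, which matches the grasp deflection. I need about +3.7 mm laterally and 2 mm forward, then a descent to just above the lips.

```bash
python3 -m creep '[{"x":-1,"y":2,"z":2,"rx":0,"ry":0,"rz":0,"grip":0},{"x":-1,"y":1.7,"z":6,"rx":0,"ry":0,"rz":0,"grip":0},{"x":0,"y":0,"z":10,"rx":0,"ry":0,"rz":0,"grip":0},{"x":0,"y":0,"z":10,"rx":0,"ry":0,"rz":0,"grip":0},{"x":0,"y":0,"z":8,"rx":0,"ry":0,"rz":0,"grip":0},{"x":0,"y":0,"z":5,"rx":0,"ry":0,"rz":0,"grip":0},{"x":0,"y":0,"z":3,"rx":0,"ry":0,"rz":0,"grip":0},{"x":0,"y":0,"z":1,"rx":0,"ry":0,"rz":0,"grip":0},{"x":0,"y":0,"z":0,"rx":0,"ry":0,"rz":0,"grip":0},{"x":0,"y":0,"z":0,"rx":0,"ry":0,"rz":0,"grip":0}]'
python3 - <<'E'
from h import *;import cv2
togo([.5574,-.1938,.054],86.25)
cv2.imwrite('pics/c.png',np.hstack([crop('top',330,180,100,75,4),crop('side',270,130,100,75,4)]))
E
```

```text
time: 8.83
eef_pos: [0.5578, -0.1937, 0.0797]
tcp_rot: [0.73, 0.684, 0.0, 0.0]
contact_force: [0.5, -1.0, -1.5]
opening: 0.284
finger_force: 59.0
t 8.83 xyz mm in tool [-0.1 -0.4 25.7] rz -0.01 tilt [-3.e-04  7.e-04 -1.e+00] F [ 0.5 -1.  -1.5]
```

View pics/c.png

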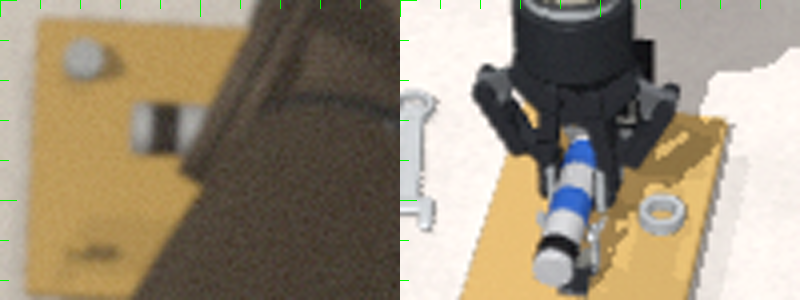

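```bash
python3 - <<'E'
from h import *
obs=[('top',np.array([362.75,211.9])),('side',np.array([308.2,196.8]))]
f=lambda X:np.concatenate([proj(n,X)[0]-u for n,u in obs])
r=least_squares(f,[.55,-.1,.14]);print('tail vision',r.x*1000,f(r.x))
h=np.radians(-93.75);u=np.array([np.cos(h),np.sin(h)]);v=np.array([-u[1],u[0]]);d=r.x[:2]-[.5536,-.2038]
print('along',d@u*1000,'lat(left)',d@v*1000)
# desired pixel of tail if on line at this height
print(proj('side',np.r_[np.array([.5536,-.2038])-.102*u,r.x[2]]))
E
```

```text
tail vision [ 561.40827517 -102.82985481  102.0242944 ] [-0.0056612   0.2325721  -0.29050325 -0.07282689]
along -101.26464598900856 lat(left) 1.1877936019072466
[[308.31449168 196.9789153 ]]
```

The barrel is centred to about 1 mm and sits 21 mm behind home. I'll press now, in small steps.

```bash
python3 -m creep '[{"x":0.5,"y":-0.6,"z":2,"rx":0,"ry":0,"rz":0,"grip":0},{"x":0,"y":0,"z":2,"rx":0,"ry":0,"rz":0,"grip":0},{"x":0,"y":0,"z":2,"rx":0,"ry":0,"rz":0,"grip":0},{"x":0,"y":0,"z":1,"rx":0,"ry":0,"rz":0,"grip":0},{"x":0,"y":0,"z":1,"rx":0,"ry":0,"rz":0,"grip":0},{"x":0,"y":0,"z":1,"rx":0,"ry":0,"rz":0,"grip":0},{"x":0,"y":0,"z":1,"rx":0,"ry":0,"rz":0,"grip":0},{"x":0,"y":0,"z":1,"rx":0,"ry":0,"rz":0,"grip":0},{"x":0,"y":0,"z":0,"rx":0,"ry":0,"rz":0,"grip":0},{"x":0,"y":0,"z":0,"rx":0,"ry":0,"rz":0,"grip":0}]' 80
python3 -c "
from h import *
togo([.5574,-.1938,.054],86.25);print(ctrl.get_state()['wrist_torque'])"
```

```text
time: 9.77
eef_pos: [0.5577, -0.1936, 0.0698]
tcp_rot: [0.73, 0.684, 0.0, 0.001]
contact_force: [-1.7, 2.0, 4.9]
opening: 0.279
finger_force: 79.7
t 9.77 xyz mm in tool [-0.2 -0.3 15.8] rz 0.0 tilt [-0.0012  0.0017 -1.    ] F [-1.7  2.   4.9]
[ 0.01598409  0.2472536  -0.03756586]
```

```bash
python3 -m creep '[{"x":0,"y":0,"z":0.7,"rx":0,"ry":0,"rz":0,"grip":0},{"x":0,"y":0,"z":0.7,"rx":0,"ry":0,"rz":0,"grip":0},{"x":0,"y":0,"z":0.7,"rx":0,"ry":0,"rz":0,"grip":0},{"x":0,"y":0,"z":0.7,"rx":0,"ry":0,"rz":0,"grip":0},{"x":0,"y":0,"z":0.7,"rx":0,"ry":0,"rz":0,"grip":0},{"x":0,"y":0,"z":0.5,"rx":0,"ry":0,"rz":0,"grip":0},{"x":0,"y":0,"z":0,"rx":0,"ry":0,"rz":0,"grip":0},{"x":0,"y":0,"z":0,"rx":0,"ry":0,"rz":0,"grip":0},{"x":0,"y":0,"z":0,"rx":0,"ry":0,"rz":0,"grip":0},{"x":0,"y":0,"z":0,"rx":0,"ry":0,"rz":0,"grip":0}]'
python3 -c "
from h import *
togo([.5574,-.1938,.054],86.25);print(ctrl.get_state()['wrist_torque'])"
```

```text
time: 10.6
eef_pos: [0.558, -0.194, 0.0664]
tcp_rot: [0.73, 0.684, 0.0, 0.002]
contact_force: [-2.2, 0.0, 7.6]
opening: 0.278
finger_force: 79.9
t 10.6 xyz mm in tool [ 0.2 -0.6 12.4] rz 0.01 tilt [-0.002   0.0023 -1.    ] F [-2.2  0.   7.6]
[-0.11832794  0.31137349 -0.0442853 ]
```

```bash
python3 -m creep '[{"x":0,"y":-0.5,"z":0.7,"rx":0,"ry":0,"rz":0,"grip":0},{"x":0,"y":-0.3,"z":0.7,"rx":0,"ry":0,"rz":0,"grip":0},{"x":0,"y":0,"z":0.7,"rx":0,"ry":0,"rz":0,"grip":0},{"x":0,"y":0,"z":0.7,"rx":0,"ry":0,"rz":0,"grip":0},{"x":0,"y":0,"z":0.7,"rx":0,"ry":0,"rz":0,"grip":0},{"x":0,"y":0,"z":0.5,"rx":0,"ry":0,"rz":0,"grip":0},{"x":0,"y":0,"z":0,"rx":0,"ry":0,"rz":0,"grip":0},{"x":0,"y":0,"z":0,"rx":0,"ry":0,"rz":0,"grip":0},{"x":0,"y":0,"z":0,"rx":0,"ry":0,"rz":0,"grip":0},{"x":0,"y":0,"z":0,"rx":0,"ry":0,"rz":0,"grip":0}]'
python3 -c "
from h import *
togo([.5574,-.1938,.054],86.25);print(ctrl.get_state()['wrist_torque'])"
```

```text
time: 11.43
eef_pos: [0.5567, -0.1934, 0.0606]
tcp_rot: [0.73, 0.684, 0.0, 0.001]
contact_force: [1.2, -1.4, 2.5]
opening: 0.284
finger_force: 79.5
t 11.43 xyz mm in tool [-0.3  0.7  6.6] rz -0.0 tilt [-0.001   0.0016 -1.    ] F [ 1.2 -1.4  2.5]
[-0.38465956 -0.29084901 -0.00337614]
```

```bash
python3 -m creep '[{"x":0,"y":0,"z":0.8,"rx":0,"ry":0,"rz":0,"grip":0},{"x":0,"y":0,"z":0.8,"rx":0,"ry":0,"rz":0,"grip":0},{"x":0,"y":0,"z":0.8,"rx":0,"ry":0,"rz":0,"grip":0},{"x":0,"y":0,"z":0.8,"rx":0,"ry":0,"rz":0,"grip":0},{"x":0,"y":0,"z":0.8,"rx":0,"ry":0,"rz":0,"grip":0},{"x":0,"y":0,"z":0.8,"rx":0,"ry":0,"rz":0,"grip":0},{"x":0,"y":0,"z":0.7,"rx":0,"ry":0,"rz":0,"grip":0},{"x":0,"y":0,"z":0,"rx":0,"ry":0,"rz":0,"grip":0},{"x":0,"y":0,"z":0,"rx":0,"ry":0,"rz":0,"grip":0},{"x":0,"y":0,"z":0,"rx":0,"ry":0,"rz":0,"grip":0}]'
python3 -c "
from h import *
togo([.5574,-.1938,.054],86.25);print(ctrl.get_state()['wrist_torque'])"
```

```text
time: 12.27
eef_pos: [0.5562, -0.1926, 0.0547]
tcp_rot: [0.73, 0.683, 0.0, -0.0]
contact_force: [4.1, 0.7, -1.0]
opening: 0.284
finger_force: 79.2
t 12.27 xyz mm in tool [-1.1  1.3  0.7] rz -0.02 tilt [ 7.e-04  1.e-04 -1.e+00] F [ 4.1  0.7 -1. ]
[ 0.2510373  -0.64454086  0.01454284]
```

```bash
python3 -m creep '[{"x":0,"y":0.5,"z":0.6,"rx":0,"ry":0,"rz":0,"grip":0},{"x":0,"y":0.5,"z":0.6,"rx":0,"ry":0,"rz":0,"grip":0},{"x":0,"y":0,"z":0.6,"rx":0,"ry":0,"rz":0,"grip":0},{"x":0,"y":0,"z":0.6,"rx":0,"ry":0,"rz":0,"grip":0},{"x":0,"y":0,"z":0.6,"rx":0,"ry":0,"rz":0,"grip":0},{"x":0,"y":0,"z":0,"rx":0,"ry":0,"rz":0,"grip":0},{"x":0,"y":0,"z":0,"rx":0,"ry":0,"rz":0,"grip":0},{"x":0,"y":0,"z":0,"rx":0,"ry":0,"rz":0,"grip":0},{"x":0,"y":0,"z":0,"rx":0,"ry":0,"rz":0,"grip":0},{"x":0,"y":0,"z":0,"rx":0,"ry":0,"rz":0,"grip":0}]'
python3 -c "
from h import *
togo([.5574,-.1938,.054],86.25);print(ctrl.get_state()['wrist_torque'])"
```

```text
time: 13.1
eef_pos: [0.5572, -0.1931, 0.0539]
tcp_rot: [0.73, 0.683, -0.0, -0.001]
contact_force: [-0.9, 2.8, 11.2]
opening: 0.279
finger_force: 80.3
t 13.1 xyz mm in tool [-0.7  0.3 -0.1] rz -0.01 tilt [ 3.0e-04 -1.1e-03 -1.0e+00] F [-0.9  2.8 11.2]
[ 0.49361886  0.35589246 -0.05233776]
```

Seated hard, at TCP z 53.9 mm and 11 N. I'll press once to about 20 N to confirm, then ease back to neutral.

```bash
python3 -m creep '[{"x":0,"y":0,"z":0.6,"rx":0,"ry":0,"rz":0,"grip":0},{"x":0,"y":0,"z":0.6,"rx":0,"ry":0,"rz":0,"grip":0},{"x":0,"y":0,"z":0.6,"rx":0,"ry":0,"rz":0,"grip":0},{"x":0,"y":0,"z":0.6,"rx":0,"ry":0,"rz":0,"grip":0},{"x":0,"y":0,"z":0,"rx":0,"ry":0,"rz":0,"grip":0},{"x":0,"y":0,"z":0,"rx":0,"ry":0,"rz":0,"grip":0},{"x":0,"y":0,"z":0,"rx":0,"ry":0,"rz":0,"grip":0},{"x":0,"y":0,"z":0,"rx":0,"ry":0,"rz":0,"grip":0},{"x":0,"y":0,"z":0,"rx":0,"ry":0,"rz":0,"grip":0},{"x":0,"y":0,"z":0,"rx":0,"ry":0,"rz":0,"grip":0}]'
python3 - <<'E'
from h import *;import cv2
togo([.5574,-.1938,.054],86.25);print(ctrl.get_state()['wrist_torque'])
cv2.imwrite('pics/d.png',np.hstack([crop('top',330,180,100,75,4),crop('side',270,130,100,75,4)]))
E
```

```text
time: 13.93
eef_pos: [0.5572, -0.1931, 0.0537]
tcp_rot: [0.73, 0.684, -0.001, -0.001]
contact_force: [-7.5, 6.7, 21.6]
opening: 0.283
finger_force: 81.3
t 13.93 xyz mm in tool [-0.7  0.2 -0.3] rz -0.0 tilt [ 6.0e-04 -2.3e-03 -1.0e+00] F [-7.5  6.7 21.6]
[ 0.81873306  1.17003574 -0.1654984 ]
```

View pics/d.png

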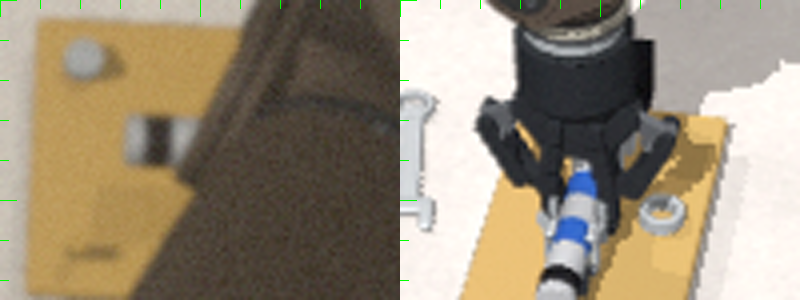

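The jaws wrap the barrel at rear-clip crop positions (545,215) and (597,240), so it is seated. I'll unload and then slide.

```bash
python3 -m creep '[{"x":0,"y":0,"z":-1,"rx":0,"ry":0,"rz":0,"grip":0},{"x":0,"y":-0.4,"z":-1,"rx":0,"ry":0,"rz":0,"grip":0},{"x":0,"y":0,"z":-1,"rx":0,"ry":0,"rz":0,"grip":0},{"x":0,"y":0,"z":-1,"rx":0,"ry":0,"rz":0,"grip":0},{"x":0,"y":0,"z":-0.6,"rx":0,"ry":0,"rz":0,"grip":0},{"x":0,"y":0,"z":0,"rx":0,"ry":0,"rz":0,"grip":0},{"x":-1,"y":0,"z":0,"rx":0,"ry":0,"rz":0,"grip":0},{"x":-1,"y":0,"z":0,"rx":0,"ry":0,"rz":0,"grip":0},{"x":0,"y":0,"z":0,"rx":0,"ry":0,"rz":0,"grip":0},{"x":0,"y":0,"z":0,"rx":0,"ry":0,"rz":0,"grip":0}]'
python3 -c "
from h import *
togo([.5574,-.1938,.054],86.25);print(ctrl.get_state()['wrist_torque'])"
```

```text
time: 14.87
eef_pos: [0.557, -0.1941, 0.054]
tcp_rot: [0.73, 0.683, 0.001, -0.001]
contact_force: [4.9, 5.7, 3.0]
opening: 0.276
finger_force: 79.1
t 14.87 xyz mm in tool [ 0.3  0.4 -0. ] rz -0.04 tilt [ 1.9e-03  3.0e-04 -1.0e+00] F [4.9 5.7 3. ]
[ 0.72596908 -0.72860964 -0.00967361]
```

```bash
python3 -m creep '[{"x":-1,"y":0.2,"z":0,"rx":0,"ry":0,"rz":0,"grip":0},{"x":-1,"y":0.2,"z":0,"rx":0,"ry":0,"rz":0,"grip":0},{"x":-1,"y":0,"z":0,"rx":0,"ry":0,"rz":0,"grip":0},{"x":-1,"y":0,"z":0,"rx":0,"ry":0,"rz":0,"grip":0},{"x":-1,"y":0,"z":0,"rx":0,"ry":0,"rz":0,"grip":0},{"x":-1,"y":0,"z":0,"rx":0,"ry":0,"rz":0,"grip":0},{"x":-1,"y":0,"z":0,"rx":0,"ry":0,"rz":0,"grip":0},{"x":0,"y":0,"z":0,"rx":0,"ry":0,"rz":0,"grip":0},{"x":0,"y":0,"z":0,"rx":0,"ry":0,"rz":0,"grip":0},{"x":0,"y":0,"z":0,"rx":0,"ry":0,"rz":0,"grip":0}]'
python3 -c "
from h import *
togo([.5574,-.1938,.054],86.25);print(ctrl.get_state()['wrist_torque'])"
```

```text
time: 15.7
eef_pos: [0.5566, -0.2008, 0.054]
tcp_rot: [0.73, 0.683, 0.001, -0.001]
contact_force: [3.2, 5.6, 3.6]
opening: 0.28
finger_force: 79.1
t 15.7 xyz mm in tool [ 7.   0.4 -0. ] rz -0.05 tilt [ 2.6e-03 -7.0e-04 -1.0e+00] F [3.2 5.6 3.6]
[ 0.77253573 -0.51946295 -0.08950642]
```

```bash
python3 -m creep '[{"x":-0.6,"y":0,"z":0,"rx":0,"ry":0,"rz":0,"grip":0},{"x":-0.6,"y":0,"z":0,"rx":0,"ry":0,"rz":0,"grip":0},{"x":-0.6,"y":0,"z":0,"rx":0,"ry":0,"rz":0,"grip":0},{"x":-0.6,"y":0,"z":0,"rx":0,"ry":0,"rz":0,"grip":0},{"x":-0.6,"y":0,"z":0,"rx":0,"ry":0,"rz":0,"grip":0},{"x":-0.5,"y":0,"z":0,"rx":0,"ry":0,"rz":0,"grip":0},{"x":-0.5,"y":0,"z":0,"rx":0,"ry":0,"rz":0,"grip":0},{"x":0,"y":0,"z":0,"rx":0,"ry":0,"rz":0,"grip":0},{"x":0,"y":0,"z":0,"rx":0,"ry":0,"rz":0,"grip":0},{"x":0,"y":0,"z":0,"rx":0,"ry":0,"rz":0,"grip":0}]'
python3 -c "
from h import *
togo([.5574,-.1938,.054],86.25)"
```

```text
time: 16.53
eef_pos: [0.5563, -0.2046, 0.054]
tcp_rot: [0.73, 0.683, 0.001, -0.001]
contact_force: [4.4, 6.4, 2.8]
opening: 0.279
finger_force: 79.1
t 16.53 xyz mm in tool [10.9  0.3 -0. ] rz -0.05 tilt [ 2.9e-03 -8.0e-04 -1.0e+00] F [4.4 6.4 2.8]
```

```bash
python3 -m creep '[{"x":-0.4,"y":0,"z":0,"rx":0,"ry":0,"rz":0,"grip":0},{"x":-0.4,"y":0,"z":0,"rx":0,"ry":0,"rz":0,"grip":0},{"x":-0.4,"y":0,"z":0,"rx":0,"ry":0,"rz":0,"grip":0},{"x":-0.4,"y":0,"z":0,"rx":0,"ry":0,"rz":0,"grip":0},{"x":-0.4,"y":0,"z":0,"rx":0,"ry":0,"rz":0,"grip":0},{"x":-0.4,"y":0,"z":0,"rx":0,"ry":0,"rz":0,"grip":0},{"x":-0.4,"y":0,"z":0,"rx":0,"ry":0,"rz":0,"grip":0},{"x":0,"y":0,"z":0,"rx":0,"ry":0,"rz":0,"grip":0},{"x":0,"y":0,"z":0,"rx":0,"ry":0,"rz":0,"grip":0},{"x":0,"y":0,"z":0,"rx":0,"ry":0,"rz":0,"grip":0}]'
python3 -c "
from h import *
togo([.5574,-.1938,.054],86.25)"
```

```text
time: 17.37
eef_pos: [0.5561, -0.2073, 0.0539]
tcp_rot: [0.73, 0.683, 0.001, -0.001]
contact_force: [3.6, 7.2, 4.1]
opening: 0.285
finger_force: 79.1
t 17.37 xyz mm in tool [13.6  0.4 -0. ] rz -0.05 tilt [ 3.e-03 -8.e-04 -1.e+00] F [3.6 7.2 4.1]
```

```bash
python3 -m creep '[{"x":-0.4,"y":0,"z":0,"rx":0,"ry":0,"rz":0,"grip":0},{"x":-0.4,"y":0,"z":0,"rx":0,"ry":0,"rz":0,"grip":0},{"x":-0.4,"y":0,"z":0,"rx":0,"ry":0,"rz":0,"grip":0},{"x":-0.4,"y":0,"z":0,"rx":0,"ry":0,"rz":0,"grip":0},{"x":-0.4,"y":0,"z":0,"rx":0,"ry":0,"rz":0,"grip":0},{"x":-0.4,"y":0,"z":0,"rx":0,"ry":0,"rz":0,"grip":0},{"x":-0.4,"y":0,"z":0,"rx":0,"ry":0,"rz":0,"grip":0},{"x":0,"y":0,"z":0,"rx":0,"ry":0,"rz":0,"grip":0},{"x":0,"y":0,"z":0,"rx":0,"ry":0,"rz":0,"grip":0},{"x":0,"y":0,"z":0,"rx":0,"ry":0,"rz":0,"grip":0}]'
python3 -c "
from h import *
togo([.5574,-.1938,.054],86.25)"
```

```text
time: 18.2
eef_pos: [0.556, -0.21, 0.0539]
tcp_rot: [0.73, 0.683, 0.001, -0.001]
contact_force: [3.8, 5.5, 3.3]
opening: 0.281
finger_force: 79.1
t 18.2 xyz mm in tool [16.3  0.4 -0. ] rz -0.05 tilt [ 3.3e-03 -9.0e-04 -1.0e+00] F [3.8 5.5 3.3]
```

```bash
python3 -m creep '[{"x":-0.4,"y":0,"z":0,"rx":0,"ry":0,"rz":0,"grip":0},{"x":-0.4,"y":0,"z":0,"rx":0,"ry":0,"rz":0,"grip":0},{"x":-0.4,"y":0,"z":0,"rx":0,"ry":0,"rz":0,"grip":0},{"x":-0.4,"y":0,"z":0,"rx":0,"ry":0,"rz":0,"grip":0},{"x":-0.4,"y":0,"z":0,"rx":0,"ry":0,"rz":0,"grip":0},{"x":-0.4,"y":0,"z":0,"rx":0,"ry":0,"rz":0,"grip":0},{"x":-0.4,"y":0,"z":0,"rx":0,"ry":0,"rz":0,"grip":0},{"x":0,"y":0,"z":0,"rx":0,"ry":0,"rz":0,"grip":0},{"x":0,"y":0,"z":0,"rx":0,"ry":0,"rz":0,"grip":0},{"x":0,"y":0,"z":0,"rx":0,"ry":0,"rz":0,"grip":0}]'
python3 -c "
from h import *
togo([.5574,-.1938,.054],86.25)"
```

```text
time: 19.03
eef_pos: [0.5558, -0.2125, 0.0539]
tcp_rot: [0.73, 0.683, 0.001, -0.002]
contact_force: [4.7, 7.6, 4.1]
opening: 0.278
finger_force: 79.2
t 19.03 xyz mm in tool [18.8  0.4  0. ] rz -0.05 tilt [ 0.0039 -0.001  -1.    ] F [4.7 7.6 4.1]
```

```bash
python3 -m creep '[{"x":-0.4,"y":0,"z":0,"rx":0,"ry":0,"rz":0,"grip":0},{"x":-0.4,"y":0,"z":0,"rx":0,"ry":0,"rz":0,"grip":0},{"x":-0.4,"y":0,"z":0,"rx":0,"ry":0,"rz":0,"grip":0},{"x":-0.4,"y":0,"z":0,"rx":0,"ry":0,"rz":0,"grip":0},{"x":-0.4,"y":0,"z":0,"rx":0,"ry":0,"rz":0,"grip":0},{"x":0,"y":0,"z":0,"rx":0,"ry":0,"rz":0,"grip":0},{"x":0,"y":0,"z":0,"rx":0,"ry":0,"rz":0,"grip":0},{"x":0,"y":0,"z":0,"rx":0,"ry":0,"rz":0,"grip":0},{"x":0,"y":0,"z":0,"rx":0,"ry":0,"rz":0,"grip":0},{"x":0,"y":0,"z":0,"rx":0,"ry":0,"rz":0,"grip":0}]'
python3 -c "
from h import *
togo([.5574,-.1938,.054],86.25)"
```

```text
time: 19.87
eef_pos: [0.5557, -0.213, 0.0539]
tcp_rot: [0.73, 0.683, 0.002, -0.003]
contact_force: [4.6, 11.0, 5.4]
opening: 0.279
finger_force: 79.3
t 19.87 xyz mm in tool [19.3  0.4  0. ] rz -0.06 tilt [ 0.0065 -0.0014 -1.    ] F [ 4.6 11.   5.4]
```

It advanced only 0.5 of the 2 mm commanded and the force rose, so this looks like the end stop. One more small step to confirm.

```bash
python3 -m creep '[{"x":-0.4,"y":0,"z":0,"rx":0,"ry":0,"rz":0,"grip":0},{"x":-0.4,"y":0,"z":0,"rx":0,"ry":0,"rz":0,"grip":0},{"x":-0.4,"y":0,"z":0,"rx":0,"ry":0,"rz":0,"grip":0},{"x":0,"y":0,"z":0,"rx":0,"ry":0,"rz":0,"grip":0},{"x":0,"y":0,"z":0,"rx":0,"ry":0,"rz":0,"grip":0},{"x":0,"y":0,"z":0,"rx":0,"ry":0,"rz":0,"grip":0},{"x":0,"y":0,"z":0,"rx":0,"ry":0,"rz":0,"grip":0},{"x":0,"y":0,"z":0,"rx":0,"ry":0,"rz":0,"grip":0},{"x":0,"y":0,"z":0,"rx":0,"ry":0,"rz":0,"grip":0},{"x":0,"y":0,"z":0,"rx":0,"ry":0,"rz":0,"grip":0}]'
python3 -c "
from h import *
togo([.5574,-.1938,.054],86.25)"
```

```text
time: 20.7
eef_pos: [0.5557, -0.2133, 0.0539]
tcp_rot: [0.73, 0.683, 0.002, -0.003]
contact_force: [5.4, 13.3, 4.9]
opening: 0.282
finger_force: 79.4
t 20.7 xyz mm in tool [19.6  0.4  0.1] rz -0.08 tilt [ 0.0082 -0.0017 -1.    ] F [ 5.4 13.3  4.9]
```

The end stop is confirmed: about 13 N in total, of which roughly 6 N is friction. I'll unload, then release.

```bash
python3 -m creep '[{"x":0.8,"y":0.3,"z":-0.3,"rx":0,"ry":0,"rz":0,"grip":0},{"x":0.8,"y":0.3,"z":-0.3,"rx":0,"ry":0,"rz":0,"grip":0},{"x":0.8,"y":0.3,"z":-0.2,"rx":0,"ry":0,"rz":0,"grip":0},{"x":0.8,"y":0.3,"z":0,"rx":0,"ry":0,"rz":0,"grip":0},{"x":0.8,"y":0,"z":0,"rx":0,"ry":0,"rz":0,"grip":0},{"x":0,"y":0,"z":0,"rx":0,"ry":0,"rz":0,"grip":0},{"x":0,"y":0,"z":0,"rx":0,"ry":0,"rz":0,"grip":0},{"x":0,"y":0,"z":0,"rx":0,"ry":0,"rz":0,"grip":0},{"x":0,"y":0,"z":0,"rx":0,"ry":0,"rz":0,"grip":0},{"x":0,"y":0,"z":0,"rx":0,"ry":0,"rz":0,"grip":0}]'
python3 -c "
from h import *
togo([.5574,-.1938,.054],86.25)"
```

```text
time: 21.53
eef_pos: [0.5558, -0.2132, 0.054]
tcp_rot: [0.73, 0.684, -0.001, -0.002]
contact_force: [-2.6, 3.3, -0.4]
opening: 0.279
finger_force: 79.2
t 21.53 xyz mm in tool [19.5  0.3  0. ] rz -0.01 tilt [ 0.0012 -0.003  -1.    ] F [-2.6  3.3 -0.4]
```

```bash
python3 -m creep '[{"x":0,"y":0,"z":0,"rx":0,"ry":0,"rz":0,"grip":0.32},{"x":0,"y":0,"z":0,"rx":0,"ry":0,"rz":0,"grip":0.36},{"x":0,"y":0,"z":0,"rx":0,"ry":0,"rz":0,"grip":0.42},{"x":0,"y":0,"z":0,"rx":0,"ry":0,"rz":0,"grip":0.5},{"x":0,"y":0,"z":0,"rx":0,"ry":0,"rz":0,"grip":0.6},{"x":0,"y":0,"z":0,"rx":0,"ry":0,"rz":0,"grip":0.65},{"x":0,"y":0,"z":0,"rx":0,"ry":0,"rz":0,"grip":0.65},{"x":0,"y":0,"z":0,"rx":0,"ry":0,"rz":0,"grip":0.65},{"x":0,"y":0,"z":0,"rx":0,"ry":0,"rz":0,"grip":0.65},{"x":0,"y":0,"z":0,"rx":0,"ry":0,"rz":0,"grip":0.65}]' 20
python3 -c "
from h import *
togo([.5574,-.1938,.054],86.25)"
```

```text
time: 22.37
eef_pos: [0.557, -0.2137, 0.0548]
tcp_rot: [0.73, 0.684, -0.0, 0.0]
contact_force: [0.4, -0.7, -0.1]
opening: 0.647
finger_force: 0.0
t 22.37 xyz mm in tool [19.9 -0.9  0.8] rz -0.0 tilt [-1.e-04 -0.e+00 -1.e+00] F [ 0.4 -0.7 -0.1]
```

```bash
python3 -m creep '[{"x":0,"y":0,"z":-3,"rx":0,"ry":0,"rz":0,"grip":0.65},{"x":0,"y":0,"z":-10,"rx":0,"ry":0,"rz":0,"grip":0.65},{"x":0,"y":0,"z":-20,"rx":0,"ry":0,"rz":0,"grip":0.65},{"x":0,"y":0,"z":-30,"rx":0,"ry":0,"rz":0,"grip":0.65},{"x":0,"y":0,"z":-30,"rx":0,"ry":0,"rz":0,"grip":0.65},{"x":10,"y":0,"z":-20,"rx":0,"ry":0,"rz":0,"grip":0.65},{"x":30,"y":0,"z":-5,"rx":0,"ry":0,"rz":0,"grip":0.65},{"x":40,"y":0,"z":0,"rx":0,"ry":0,"rz":0,"grip":0.65},{"x":40,"y":0,"z":0,"rx":0,"ry":0,"rz":0,"grip":0.65},{"x":40,"y":0,"z":0,"rx":0,"ry":0,"rz":0,"grip":0.65}]'
python3 -m creep '[{"x":40,"y":0,"z":0,"rx":0,"ry":0,"rz":0,"grip":0.65},{"x":40,"y":0,"z":0,"rx":0,"ry":0,"rz":0,"grip":0.65},{"x":40,"y":0,"z":0,"rx":0,"ry":0,"rz":0,"grip":0.65},{"x":40,"y":0,"z":0,"rx":0,"ry":0,"rz":0,"grip":0.65},{"x":40,"y":0,"z":0,"rx":0,"ry":0,"rz":0,"grip":0.65},{"x":25,"y":0,"z":0,"rx":0,"ry":0,"rz":0,"grip":0.65},{"x":10,"y":0,"z":0,"rx":0,"ry":0,"rz":0,"grip":0.65},{"x":0,"y":0,"z":0,"rx":0,"ry":0,"rz":0,"grip":0.65},{"x":0,"y":0,"z":0,"rx":0,"ry":0,"rz":0,"grip":0.65},{"x":0,"y":0,"z":0,"rx":0,"ry":0,"rz":0,"grip":0.65}]'
python3 - <<'E'
from h import *;import cv2
cv2.imwrite('pics/e.png',np.vstack([np.hstack([crop('top',330,180,100,75,4),crop('top',400,180,100,75,4)]),np.hstack([crop('side',270,130,100,75,4),cv2.resize(optics.read_camera('side')['color'],(400,300))])]))
E
```

```text
time: 23.2
eef_pos: [0.5677, -0.0528, 0.1744]
tcp_rot: [0.73, 0.683, 0.001, 0.001]
contact_force: [0.0, 0.2, -0.5]
opening: 0.65
finger_force: 0.0
time: 24.03
eef_pos: [0.5829, 0.1791, 0.173]
tcp_rot: [0.73, 0.683, -0.0, 0.0]
contact_force: [0.3, -0.5, -0.2]
opening: 0.649
finger_force: 0.0
```

View pics/e.png

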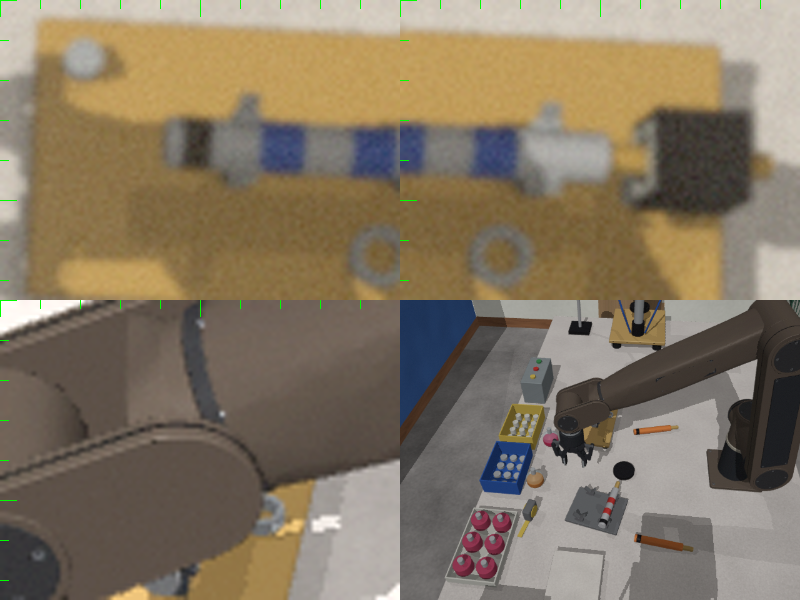

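The final picture shows the barrel in both clips, with jaws at top-crop positions (245,130) and (545,140). The nose is in the port (about (640,158)), the spent cartridge is still in the rack and the collar has not moved. Handing in.

```bash
python3 -c "
from plant import sign_off
print(sign_off())"
```

```text
the job is handed in; nothing more can be done
None
```

I pressed the fresh cartridge into both clips (about 22 N at most), slid it to the valve's end stop (about 13 N in all, clip friction included), let go and signed off at about 24 s; the sign-off gave no verdict.

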